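# Fill the round bucket of rivet canisters

## Task

Finish packing the rivet canisters into the cut-down round bucket so it can be carried to the airframe: lower (do not drop) the two short canisters from the bench into the free outer places and the tall one into the middle, where it serves as the handle. In the end all seven stand upright on the bucket's floor, six short ones in a ring round the tall one; leave the bucket where it stands and do not disturb the tape, the hammer or the cup.

Things in the scene. Friction and masses are not known exactly. Their poses are not given: they have to be found in the camera images.
- bucket: Low round white bucket, open on top, loose on the bench: outer diameter 148, inner 140, height 60 mm, flat inner floor 5 mm above its underside; 0.8 kg. Origin at the centre of its underside, z up. Seven canisters fit: one in the middle, six in a ring, 60 degrees apart, centres about 46 mm from the bucket's axis.
- packed1_mid (a point): Short canister: closed aluminium cylinder with flat black cap, 44 mm diameter, 100 mm tall, about 0.16 kg. Point on its axis half-way up (50 mm above its foot); z is its axis. One of four standing loose in the bucket, two on either side of an empty row of three places (ring, middle, ring) across its diameter; the row's direction varies.
- packed2_mid (a point): Short canister: closed aluminium cylinder with flat black cap, 44 mm diameter, 100 mm tall, about 0.16 kg. Point on its axis half-way up (50 mm above its foot); z is its axis. One of four standing loose in the bucket, two on either side of an empty row of three places (ring, middle, ring) across its diameter; the row's direction varies.
- packed3_mid (a point): Short canister: closed aluminium cylinder with flat black cap, 44 mm diameter, 100 mm tall, about 0.16 kg. Point on its axis half-way up (50 mm above its foot); z is its axis. One of four standing loose in the bucket, two on either side of an empty row of three places (ring, middle, ring) across its diameter; the row's direction varies.
- packed4_mid (a point): Short canister: closed aluminium cylinder with flat black cap, 44 mm diameter, 100 mm tall, about 0.16 kg. Point on its axis half-way up (50 mm above its foot); z is its axis. One of four standing loose in the bucket, two on either side of an empty row of three places (ring, middle, ring) across its diameter; the row's direction varies.
- short1_mid (a point): Short canister: closed aluminium cylinder with flat black cap, 44 mm diameter, 100 mm tall, about 0.16 kg. Point on its axis half-way up (50 mm above its foot); z is its axis. One of the two that start upright on the bench.
- short2_mid (a point): Short canister: closed aluminium cylinder with flat black cap, 44 mm diameter, 100 mm tall, about 0.16 kg. Point on its axis half-way up (50 mm above its foot); z is its axis. One of the two that start upright on the bench.
- tall_mid (a point): The tall canister: same make and 44 mm diameter, but 160 mm tall, about 0.24 kg; starts upright on the bench. Point on its axis half-way up (80 mm above its foot); z is its axis.
- tape: Bystander: roll of blue masking tape lying flat, 100 mm across, 25 mm high; origin at the centre of its underside.
- hammer_grip (a point): Bystander: hammer lying on the far left of the bench; point on its handle.
- jar: Bystander: open steel cup 72 mm across, 90 mm high, near right of the bench; origin at the centre of its underside.
Mind the look-alikes: they are no part of the job. Leave any orange look-alike of the part that bears packed3_mid alone.

How it is judged (in metres and radians):
At the end, for the whole second after the job is handed in: All seven at rest in the bucket, upright within 0.1 rad, feet within 5 mm of its floor; tall one within 14 mm of the bucket's axis, each short one 33 to 54 mm from it; bucket level within 0.06 rad, at rest, within 50 mm of its start (angle between bucket's own z axis and vertical below 0.06 rad and distance of bucket from where it was at the start of the episode below 0.05 m and linear speed of each of bucket, packed1, packed2, packed3, packed4, short1, short2, tall below 0.02 m/s and angle between each of packed1_mid, packed2_mid, packed3_mid, packed4_mid, short1_mid, short2_mid, tall_mid's own z axis and vertical below 0.1 rad and z of packed1_mid in the frame of bucket between 0.05 and 0.06 m and horizontal distance between packed1_mid and bucket between 0.033 and 0.054 m and z of packed2_mid in the frame of bucket between 0.05 and 0.06 m and horizontal distance between packed2_mid and bucket between 0.033 and 0.054 m and z of packed3_mid in the frame of bucket between 0.05 and 0.06 m and horizontal distance between packed3_mid and bucket between 0.033 and 0.054 m and z of packed4_mid in the frame of bucket between 0.05 and 0.06 m and horizontal distance between packed4_mid and bucket between 0.033 and 0.054 m and z of short1_mid in the frame of bucket between 0.05 and 0.06 m and horizontal distance between short1_mid and bucket between 0.033 and 0.054 m and z of short2_mid in the frame of bucket between 0.05 and 0.06 m and horizontal distance between short2_mid and bucket between 0.033 and 0.054 m and z of tall_mid in the frame of bucket between 0.08 and 0.09 m and horizontal distance between tall_mid and bucket below 0.014 m); the robot touches nothing.
It fails at once if a canister is dropped into the bucket instead of being lowered (moves faster than 0.6 m/s inside it) ((horizontal distance between short1_mid and bucket below 0.06 m and z of short1_mid in the frame of bucket below 0.095 m and linear speed of short1 above 0.6 m/s) or (horizontal distance between short2_mid and bucket below 0.06 m and z of short2_mid in the frame of bucket below 0.095 m and linear speed of short2 above 0.6 m/s) or (horizontal distance between tall_mid and bucket below 0.06 m and z of tall_mid in the frame of bucket below 0.125 m and linear speed of tall above 0.6 m/s)).
It fails at once if the tape roll, the hammer or the steel cup is shifted by more than 40 mm (distance of any of tape, hammer_grip, jar from where it was at the start of the episode above 0.04 m).
It also fails if it takes over 72 s, if anything falls off the work surface, if the arm or the gripper's body presses on something with over 40 N, if the wrist force passes 120 N, or if a joint passes its speed limit or range.

## Robot

A 6-joint arm with a two-finger parallel gripper is mounted at the origin on the work surface. World frame = base frame: x ahead of the robot, y to its left, z up, the work surface at z = 0. Lengths are in mm, angles in rad, forces in N, time in s.
With the tool pointing down it reaches from about 325 to 750 mm from the base axis. Payload 7.6 kg.
Tool frame: the origin (TCP) lies at the very end of the fingers, on their centre line; the grasp point (between the pads) lies 19 mm behind it; z points along the fingers, y is the line along which they close (so a half turn about z gives the same grasp; the last joint's range is limited). The gripper opens to 85 mm and grips with 20 to 120 N. Pads are 22 mm wide; open, the fingers measure 114 mm over their backs; the gripper's body (76 mm by 85 mm) begins 54 mm behind the grasp point. The pads swing forward as they close: fully open they stand 13 mm farther back than shut.
Start: joints at [-1.207, 0.052, 1.401, -0, 1.689, -0.07], TCP at [220.695, -476.382, 231.323] pointing down, gripper open.
Joint ranges: [-2.9, 2.9], [-0.91, 2.17], [0.12, 2.37], [-1.06, 4.2], [0.26, 2.73], [-2.93, 2.93]. Speed limits (rad/s): [2.57, 2.57, 3.01, 3.14, 3.14, 3.14].

## Interface

Orientations are given as a unit quaternion [x, y, z, w].
In Python, from workcell import arm, vision gives the robot as it stands.
- The arm moves only by the tool arm_command, never from a script. Its argument "series" is one flat list of numbers, 5 for each row, row after row: the shift along the world's x, y, z in cm, then the turn about the world's z in rad, then the finger opening in cm, from 0 to 8.54. In form: [dx, dy, dz, spin, fingers, dx, dy, dz, spin, fingers, ...]. A call has 1 to 10 rows; each row shifts and turns the commanded pose from where the row before left it; what a row does not reach is not made up. A row lasts 1/8 s, in which the tool goes at most 62.5 mm and 10.7 degrees, less where a joint would pass 70% of its speed; a pose out of reach is approached as far as the arm can. A call with a gripper value outside its range is refused whole. The fingers move at their own pace and stop on an object; "squeeze" is the grip in N (left out, the last holds). Time passes only in rows, so rows that do not move let the fingers close. It gives the time, the measured TCP pose, the force, the opening and the grip force at its end, in the units of the state.
- arm.get_obs(): the state, without advancing time (a new reading comes with each control period).
- vision.read_camera(name): name is "side" or "top" or "wrist"; returns a dict with "color" (480x640x3 uint8, blue, green, red), "fx", "fy", "cx", "cy" (pixels), "world_from_camera" (4x4, takes a point from camera to world coordinates). Camera axes: x right, y down, z forward; pixel columns grow to the right and rows downward; lengths in mm; the calibration is good to about 2 mm. A picture is of the moment at which its call begins. There is no depth.
- arm.job_done(): hands the job in; it is judged then, once.
The state is a dict: "time_s": time; "q": joint angles; "joint_velocities": joint speeds; "joint_torque": joint torques, N m; "tool_pos": TCP position; "tool_rot": TCP orientation; "ft_force": force on the tool from outside, world axes, zero at the start; "moment": the same for the moment, N m; "gripper_width": opening from 0.0 (shut) to 1.0 (fully open); "grasp_force": force on a finger pad.
Only numpy, scipy, OpenCV 4.12 (cv2) and the standard library are available. Lean on these libraries where they do the work, as an engineer would, in place of code of your own. Each camera call takes 0.05 s, during which the arm holds its last target. There are 200 camera calls.

## Working session

There is one attempt and no reset: what is moved stays moved. The work goes in short steps, Python scripts to look and compute and a tool call to move; the robot and the scene stay as the last step left them, time stands still between calls to the robot, and variables do not carry over. Pictures are saved under pics/ and viewed, at most 11 in all, crops included, and the job is handed in when it is done.

Besides the shell and the picture viewer there is one more tool, called after "Request:" as name(argument=value, ...), one argument or row to a line, values as JSON. arm_command: Moves the arm, as the interface text tells. Its arguments: {"type":"object","properties":{"series":{"type":"array","items":{"type":"number"}},"squeeze":{"type":"number"}},"required":["series"]}

```bash
mkdir -p pics; cat > h.py <<'E'
import numpy as np, cv2
from workcell import arm, vision
def snap(n,f):
    c=vision.read_camera(n); cv2.imwrite('pics/'+f+'.png',c['color'])
    np.savez('pics/'+f+'.npz',**{k:c[k] for k in c}); return c
def ray(f,u,v,z):
    c=np.load('pics/'+f+'.npz'); T=np.array(c['world_from_camera'])
    d=T[:3,:3]@np.array([(u-c['cx'])/c['fx'],(v-c['cy'])/c['fy'],1]); o=T[:3,3]
    return (o+d*(z-o[2])/d[2]).round(1)
def proj(f,p):
    c=np.load('pics/'+f+'.npz'); q=np.linalg.inv(c['world_from_camera'])@np.append(p,1)
    return (c['fx']*q[0]/q[2]+c['cx']).round(1),(c['fy']*q[1]/q[2]+c['cy']).round(1)
E
python3 - <<'E'
from h import *
for n in('top','side'):
    c=snap(n,n+'0'); print(c['fx'],np.array(c['world_from_camera']).round(3).tolist())
print(arm.get_obs())
E
```

```text
518.4038069390618 [[-0.021, -0.994, 0.109, 436.891], [-0.999, 0.024, 0.024, -79.441], [-0.027, -0.108, -0.994, 1176.246], [0.0, 0.0, 0.0, 1.0]]
523.8511158876643 [[-0.9, -0.259, 0.35, 86.626], [-0.435, 0.5, -0.748, 902.273], [0.019, -0.826, -0.563, 799.892], [0.0, 0.0, 0.0, 1.0]]
{'time_s': 0.1, 'q': array([-1.20729169e+00,  5.27849784e-02,  1.40161318e+00, -3.31850018e-06,
        1.68862058e+00, -7.03227546e-02]), 'joint_velocities': array([-0.0002074 , -0.00263786, -0.00174585,  0.00129175,  0.00085494,
        0.00050411]), 'joint_torque': array([ 3.11539761e-04, -3.82582283e+01, -3.60986674e+01, -6.90059960e-05,
        4.73996275e-03,  2.68079617e-05]), 'tool_pos': array([ 220.59466161, -476.10795503,  230.55584814]), 'tool_rot': array([ 9.76566117e-01,  2.15216427e-01, -1.05782326e-04, -7.05157637e-04]), 'ft_force': array([-1.49636883,  0.09619843,  0.19146108]), 'moment': array([-0.06385024,  0.01744505, -0.00226182]), 'grasp_force': 0.0, 'gripper_width': 1.0002032225166306}
```

View pics/top0.png

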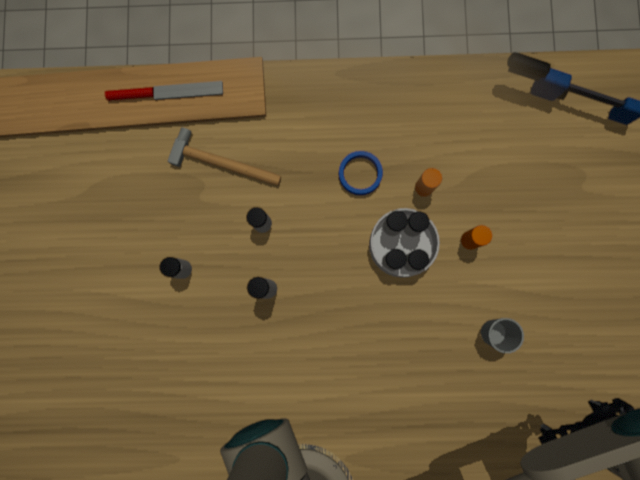

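View pics/side0.png

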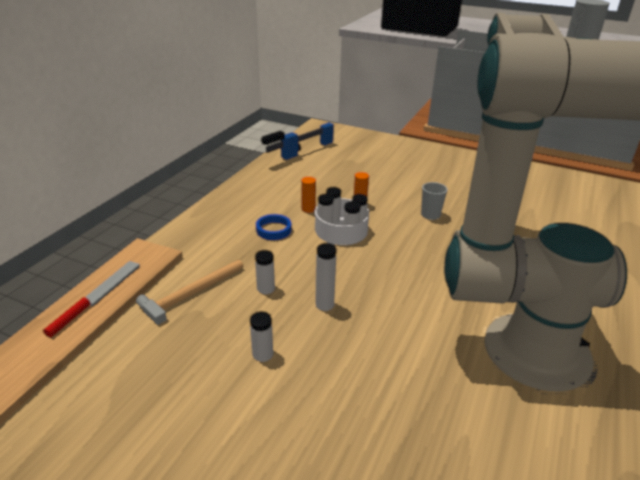

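The top view shows black-capped loose canisters at (257,217), (171,267) and (262,288). The side view shows the one at (262,288) in top (326,250 in side) is the tall one. The bucket is at (404,242) with caps in two pairs, leaving the empty row left-right (about along world y). Orange look-alikes stand at (429,182) and (480,237); they are the wrong colour and outside the bucket, so I leave them alone. I'll confirm this in enlarged crops.

```bash
python3 - <<'E'
from h import *
im=cv2.imread('pics/top0.png')
a=cv2.resize(im[190:310,150:290],None,fx=5,fy=5,interpolation=cv2.INTER_CUBIC)
b=cv2.resize(im[160:280,360:500],None,fx=5,fy=5,interpolation=cv2.INTER_CUBIC)
for x in(a,b):
    x[:]=cv2.convertScaleAbs(x,alpha=1.5)
    for i in range(0,700,100): cv2.line(x,(i,0),(i,8),(0,255,0),1); 
    for i in range(0,600,100): cv2.line(x,(0,i),(8,i),(0,255,0),1)
cv2.imwrite('pics/ca.png',a);cv2.imwrite('pics/cb.png',b)
# dark cap blobs
m=(im.max(2)<38).astype(np.uint8)
n,l,s,c=cv2.connectedComponentsWithStats(m)
for i in range(1,n):
    if 80<s[i,4]<900: print(s[i].tolist(),c[i].round(1))
E
```

```text
[524, 56, 26, 22, 197] [540.6  66.8]
[552, 85, 88, 40, 746] [603.3 104.8]
[247, 208, 20, 20, 294] [256.7 217.5]
[386, 212, 43, 20, 651] [407.  221.4]
[385, 250, 44, 20, 640] [406.5 259.3]
[160, 258, 21, 19, 308] [170.  266.7]
[248, 278, 21, 21, 342] [258.1 287.5]
[224, 420, 59, 28, 428] [253.3 430. ]
```

View pics/ca.png

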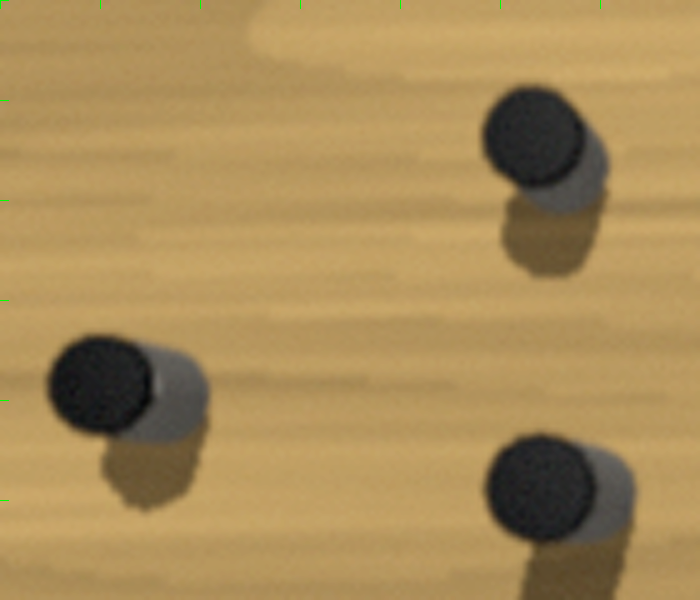

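View pics/cb.png

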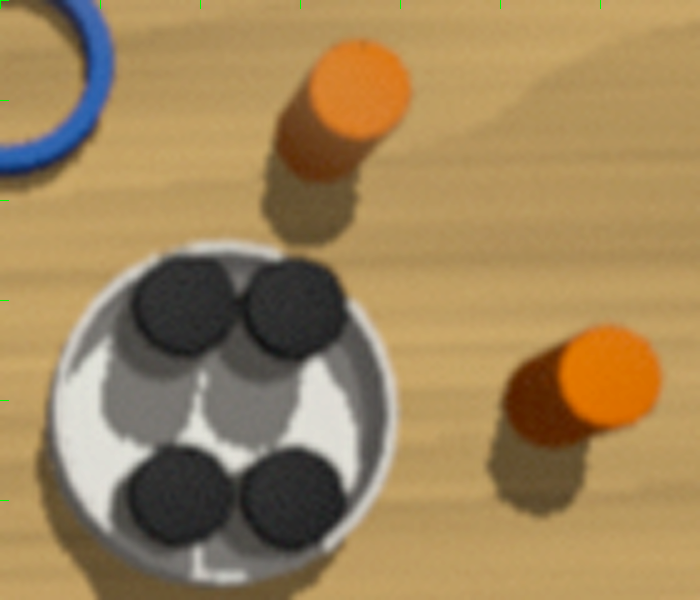

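```bash
python3 - <<'E'
from h import *
f='top0'
P=lambda ox,oy,u,v,z: ray(f,ox+(u+.5)/5-.5,oy+(v+.5)/5-.5,z)[:2]
for n,a in dict(sA=(150,190,533,136,100),sB=(150,190,101,385,100),tall=(150,190,541,488,160)).items(): print(n,P(*a))
pk=np.array([P(360,160,*a,105) for a in((184,306),(296,309),(180,496),(293,499))]); b=P(360,160,225.5,411.5,60)
print('bucket',b,'mean',pk.mean(0)); 
for p in pk: d=p-b; print(p,np.hypot(*d).round(1),np.degrees(np.arctan2(d[1],d[0])).round(1))
r=pk[0]-pk[1]+pk[2]-pk[3]; print('row',r, np.degrees(np.arctan2(r[1],r[0])))
# side cam check
for n,p in dict(A=(0,0),).items(): pass
for n,a in dict(sA=(150,190,533,136,100),sB=(150,190,101,385,100),tall=(150,190,541,488,160)).items(): print(n,proj('side0',[*P(*a),a[4]]))
print(proj('side0',[*b,60]))
for uv in ((360,173,25),(240,175,20),(505,335,90),(429,178,100),(481,236,100)): print(uv,ray(f,*uv))
E
```

```text
sA [605.2  81.6]
sB [504.4 263.9]
tall [456.3  70.6]
bucket [ 548.6 -233.2] mean [ 547.85 -232.45]
[ 588.6 -211.6] 45.5 28.4
[ 586.1 -257.9] 44.9 -33.4
[ 509.5 -207. ] 47.1 146.2
[ 507.2 -253.3] 46.0 -154.1
row [ 4.8 92.6] 87.03268017208939
sA (np.float64(263.9), np.float64(254.2))
sB (np.float64(260.6), np.float64(317.1))
tall (np.float64(326.0), np.float64(247.5))
(np.float64(341.6), np.float64(211.6))
(360, 173, 25) [ 711.  -143.5   25. ]
(240, 175, 20) [715.2 130.   20. ]
(505, 335, 90) [ 349.1 -426.2   90. ]
(429, 178, 100) [ 678.4 -283.9  100. ]
(481, 236, 100) [ 553.1 -385.7  100. ]
```

Shorts A (605,82) and B (504,264), tall at (456,71), bucket (548,-233), and an empty row at 87° all agree with the side view. I'm moving to short A.

Request:
arm_command(
  series=[2.7,4,0,-0.16,8.5,2.7,4,0,-0.16,8.5,2.7,4,0,-0.167,8.5,2.7,4,0,0,8.5,2.7,4,0,0,8.5,2.7,4,0,0,8.5,2.7,4,0,0,8.5,2.7,4,0,0,8.5,2.7,4,0,0,8.5,2.7,4,0,0,8.5],
  squeeze=30,
)

```text
time_s: 1.35
tool_pos: [491.3, -74.9, 231.0]
tool_rot: [1.0, -0.027, -0.0, 0.0]
ft_force: [0.2, -0.8, 0.7]
gripper_width: 0.995
grasp_force: 0.0
```

Request:
arm_command(
  series=[2.85,4,0,0,8.5,2.85,4,0,0,8.5,2.85,4,0,0,8.5,2.85,3.8,0,0,8.5,0,0,-3,0,8.5,0,0,-4,0,8.5,0,0,0,0,8.5],
)

```text
time_s: 2.22
tool_pos: [602.7, 81.6, 157.1]
tool_rot: [1.0, -0.027, -0.004, 0.0]
ft_force: [0.0, 0.2, 0.5]
gripper_width: 0.994
grasp_force: 0.0
```

```bash
python3 - <<'E'
from h import *
snap('wrist','w1'); o=arm.get_obs(); print(o['tool_pos'],o['q'])
for p in((605.2,81.6,100),(604.8,109,140),(604.8,54,140)): print(proj('w1',p))
E
```

```text
[603.93445124  81.56436864 160.2108908 ] [ 7.37053280e-02  3.22584925e-01  1.23671361e+00 -1.06948251e-04
  1.58574299e+00  1.69766764e+00]
(np.float64(312.4), np.float64(258.8))
(np.float64(249.8), np.float64(296.0))
(np.float64(376.0), np.float64(289.8))
```

View pics/w1.png

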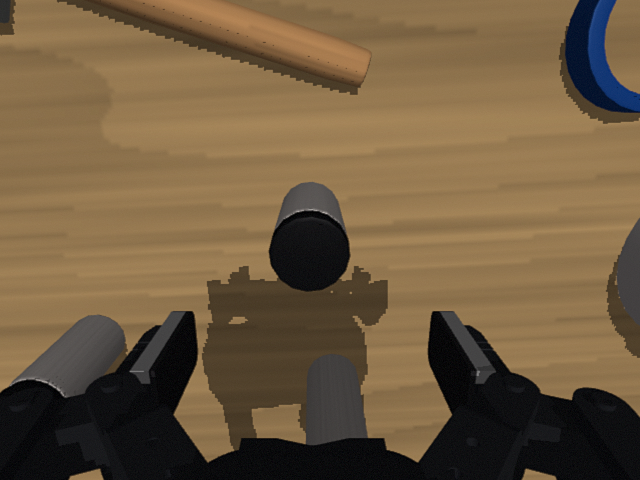

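The wrist view shows the short canister's cap centred at (310,254), between the open pads at (180,330) and (440,330). This is within 3 mm of the prediction. I'll descend and grip.

Request:
arm_command(
  series=[0.15,0,-4,0,8.5,0,0,-4,0,8.5,0,0,-1.6,0,8.5,0,0,0,0,8.5,0,0,0,0,4,0,0,0,0,4,0,0,0,0,4,0,0,0,0,4,0,0,0,0,4],
  squeeze=30,
)

```text
time_s: 3.4
tool_pos: [607.1, 81.8, 67.1]
tool_rot: [1.0, -0.027, 0.001, -0.0]
ft_force: [-0.6, 1.5, 6.2]
gripper_width: 0.509
grasp_force: 30.1
```

Request:
arm_command(
  series=[0,0,4,0,4,0,0,5,0,4,-0.6,-3,4,0,4,-0.9,-5.4,0,0,4,-0.9,-5.4,0,0,4,-0.9,-5.4,0,0,4,-0.9,-5.4,0,0,4,-0.9,-5.4,0,0,4,-0.9,-4,0,0,4,0,-2,0,0,4],
)

```text
time_s: 4.65
tool_pos: [545.3, -280.3, 194.9]
tool_rot: [1.0, -0.028, -0.0, -0.0]
ft_force: [-0.5, 0.9, -1.3]
gripper_width: 0.506
grasp_force: 31.2
```

Request:
arm_command(
  series=[0,0,0,0,4,0,0,0,0,4],
)

```text
time_s: 4.9
tool_pos: [546.7, -277.0, 195.2]
tool_rot: [1.0, -0.026, -0.0, -0.0]
ft_force: [0.8, 0.1, -1.6]
gripper_width: 0.505
grasp_force: 31.2
```

```bash
python3 - <<'E'
from h import *
snap('wrist','w2'); snap('top','t2'); o=arm.get_obs(); print(o['tool_pos'],o['ft_force'])
t=o['tool_pos']
print(proj('w2',[t[0],t[1],t[2]+35]),proj('w2',[t[0],t[1],t[2]-65]))
c=cv2.imread('pics/w2.png')
for p in((588.6,-211.6,105),(586.1,-257.9,105),(509.5,-207,105),(507.2,-253.3,105),(548.3,-232.8,5),(548.3,-232.8,60),(546,-278.8,5)):
    q=proj('w2',p); print(p,q); cv2.drawMarker(c,(int(q[0]),int(q[1])),(0,255,0),0,8)
cv2.imwrite('pics/w2m.png',c)
E
```

```text
[ 546.68947234 -276.96014152  195.35657996] [-1.12073269  0.25271606 -1.65869659]
(np.float64(312.8), np.float64(372.1)) (np.float64(312.7), np.float64(258.9))
(588.6, -211.6, 105) (np.float64(196.6), np.float64(181.4))
(586.1, -257.9, 105) (np.float64(276.4), np.float64(181.5))
(509.5, -207, 105) (np.float64(206.7), np.float64(304.5))
(507.2, -253.3, 105) (np.float64(279.1), np.float64(304.3))
(548.3, -232.8, 5) (np.float64(260.6), np.float64(207.1))
(548.3, -232.8, 60) (np.float64(251.1), np.float64(225.0))
(546, -278.8, 5) (np.float64(314.9), np.float64(207.0))
```

View pics/w2m.png

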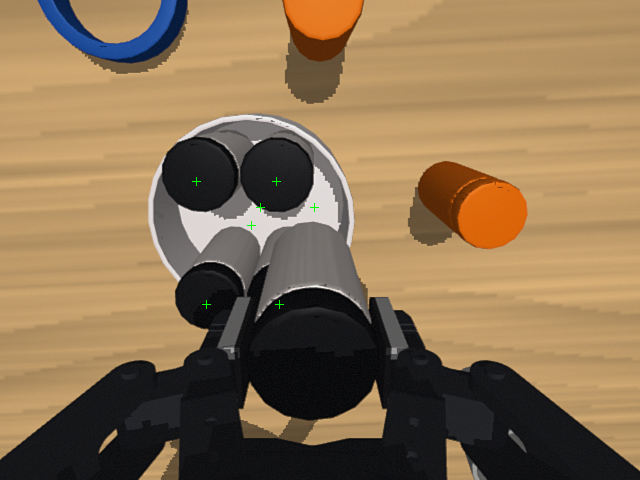

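The wrist view shows packed caps at about (200,174), (277,175) and (210,295), the held cap at about (312,361), and the bucket rim spanning x 149–354 with its top at y 115. The predictions sit about 8 px low, so this camera has a small bias. I'll fit that bias out.

```bash
python3 - <<'E'
from h import *
from scipy.optimize import least_squares
# top-camera cap positions re-fitted
im=cv2.imread('pics/w2.png'); m=(im.max(2)<45).astype(np.uint8)
n,l,s,c=cv2.connectedComponentsWithStats(m)
for i in range(1,n):
    if s[i,4]>1500: print(s[i].tolist(),c[i].round(1))
th=np.linspace(0,2*np.pi,361)
R=np.array([proj('w2',[548.3+74*np.cos(t),-232.8+74*np.sin(t),60]) for t in th]); print('rim',R.min(0),R.max(0))
H=np.array([proj('w2',[546.7+22*np.cos(t),-277+22*np.sin(t),195.3+35]) for t in th]); print('held',H.min(0),H.max(0))
K=np.array([proj('w2',[588.6+22*np.cos(t),-211.6+22*np.sin(t),105]) for t in th]); print('cap1',K.min(0),K.max(0))
K=np.array([proj('w2',[586.1+22*np.cos(t),-257.9+22*np.sin(t),105]) for t in th]); print('cap2',K.min(0),K.max(0))
# rim in the top camera
a=cv2.imread('pics/top0.png'); 
R=np.array([proj('top0',[548.3+74*np.cos(t),-232.8+74*np.sin(t),60]) for t in th]); print('toprim',R.min(0),R.max(0),'obs',360+53/5-.4,160+240/5-.4,360+398/5-.4,160+583/5-.4)
E
```

```text
[162, 137, 76, 74, 4329] [199.5 174. ]
[240, 138, 73, 74, 4172] [276.5 174.8]
[0, 263, 640, 217, 68600] [307.9 403.7]
rim [147.1 117.3] [354.4 317.1]
held [242.6 308.8] [383.2 428.7]
cap1 [158.5 142.6] [234.6 218.1]
cap2 [238.5 142.8] [314.3 218.2]
toprim [370.1 208.1] [439.  276.4] obs 370.20000000000005 207.6 439.20000000000005 276.20000000000005
```

Request:
arm_command(
  series=[0,-0.25,-1,0,4,0,0,-1,0,4,0,0,0,0,4,0,0,0,0,4],
)

```text
time_s: 5.5
tool_pos: [546.2, -280.8, 175.3]
tool_rot: [1.0, -0.027, -0.0, 0.0]
ft_force: [-0.7, -0.4, -0.9]
gripper_width: 0.505
grasp_force: 31.2
```

Request:
arm_command(
  series=[0.03,0.14,0,0,4,0,0,-1,0,4,0,0,-1,0,4,0,0,-1,0,4,0,0,0,0,4],
)

```text
time_s: 6.12
tool_pos: [545.9, -279.2, 143.7]
tool_rot: [1.0, -0.027, -0.001, -0.001]
ft_force: [-0.9, -0.7, -2.9]
gripper_width: 0.503
grasp_force: 31.2
```

```bash
python3 - <<'E'
from h import *
c=snap('side','s3'); o=arm.get_obs(); print(o['tool_pos'],o['ft_force'])
cv2.imwrite('pics/s3c.png',cv2.resize(c['color'][130:270,270:430],None,fx=4,fy=4,interpolation=cv2.INTER_CUBIC))
E
```

```text
[ 546.27243895 -279.38430798  144.67060256] [ 1.12112374 -0.59178198 -2.29373127]
```

View pics/s3c.png

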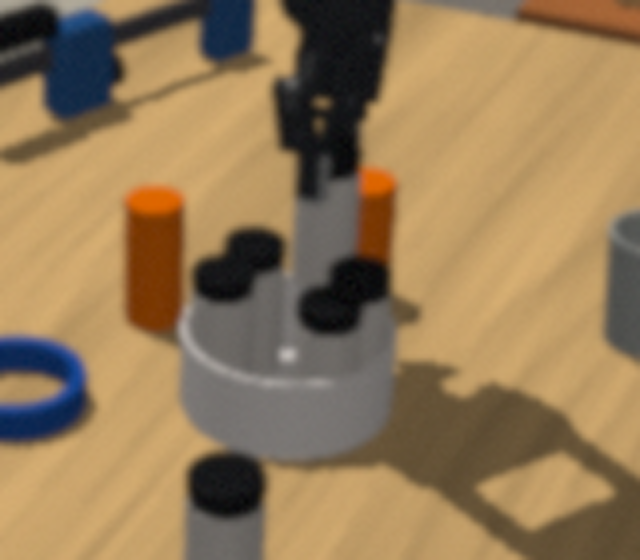

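The held canister (about 325,225 in the crop) is upright between the four packed ones, with its foot below their caps and no contact force. I'll keep lowering.

Request:
arm_command(
  series=[0,0,-1.2,0,4,0,0,-1.2,0,4,0,0,-1.2,0,4,0,0,0,0,4],
)

```text
time_s: 6.68
tool_pos: [545.9, -279.1, 107.6]
tool_rot: [1.0, -0.027, -0.001, -0.001]
ft_force: [-0.9, 0.3, -0.9]
gripper_width: 0.505
grasp_force: 31.2
```

Request:
arm_command(
  series=[0,0,-1.2,0,4,0,0,-1.2,0,4,0,0,-0.7,0,4,0,0,0,0,4],
)

```text
time_s: 7.18
tool_pos: [546.1, -279.3, 77.4]
tool_rot: [1.0, -0.027, -0.001, -0.0]
ft_force: [-0.0, 0.7, -1.0]
gripper_width: 0.505
grasp_force: 31.2
```

Request:
arm_command(
  series=[0,0,-0.3,0,4,0,0,-0.2,0,4,0,0,0,0,4],
)

```text
time_s: 7.55
tool_pos: [546.5, -279.5, 73.3]
tool_rot: [1.0, -0.027, -0.0, 0.0]
ft_force: [0.1, 0.5, -1.8]
gripper_width: 0.506
grasp_force: 31.2
```

Request:
arm_command(
  series=[0,0,-0.15,0,4,0,0,-0.15,0,4,0,0,0,0,4],
)

```text
time_s: 7.92
tool_pos: [547.1, -279.6, 72.1]
tool_rot: [1.0, -0.027, 0.001, 0.0]
ft_force: [-1.9, 1.7, 5.6]
gripper_width: 0.506
grasp_force: 31.9
```

Request:
arm_command(
  series=[0,0,0,0,5.5,0,0,0,0,6,0,0,0,0,6,0,0,2,0,6,0,0,4,0,6,0,0,5,0,8.5,0,0,3,0,8.5],
)

```text
time_s: 8.8
tool_pos: [547.1, -279.9, 215.4]
tool_rot: [1.0, -0.027, 0.002, 0.001]
ft_force: [0.3, -0.1, 0.1]
gripper_width: 0.994
grasp_force: 0.0
```

```bash
python3 - <<'E'
from h import *
c=snap('wrist','w4'); o=arm.get_obs(); print(o['tool_pos'])
cv2.imwrite('pics/w4m.png',c['color'])
E
```

```text
[ 548.01387872 -280.3602743   219.45045258]
```

View pics/w4m.png

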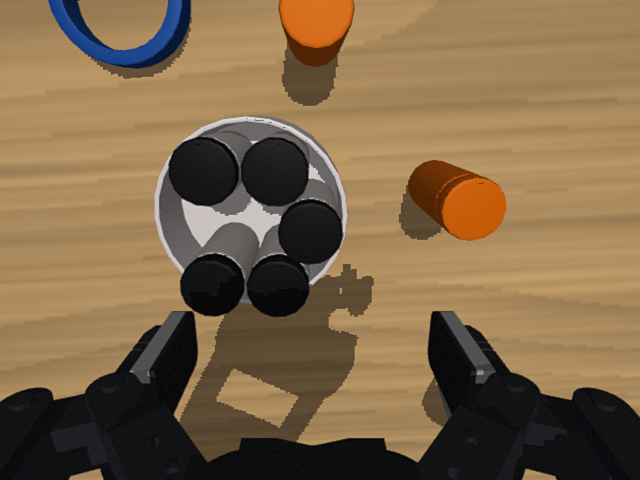

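The first canister stands in its place at (310,231); the other caps are at (204,171), (275,171), (278,286) and (212,284). Next is short B.

```bash
python3 - <<'E'
from h import *
for u in((204,171),(275,171),(310,231),(278,286),(212,284)): print(ray('w4',*u,105))
th=np.linspace(0,2*np.pi,361)
R=np.array([proj('w4',[548.6+74*np.cos(t),-233.2+74*np.sin(t),60]) for t in th]); print('rim',R.min(0),R.max(0),'obs 155..348, top 115')
E
```

```text
[ 592.8 -214.3  105. ]
[ 590.4 -258.8  105. ]
[ 550.  -278.5  105. ]
[ 512.  -254.4  105. ]
[ 516.  -209.5  105. ]
rim [153.8 118.4] [347.9 306.5] obs 155..348, top 115
```

Request:
arm_command(
  series=[-0.45,5.5,0,0,8.5,-0.45,5.5,0,0,8.5,-0.45,5.5,0,0,8.5,-0.45,5.5,0,0,8.5,-0.45,5.5,0,0,8.5,-0.45,5.5,0,0,8.5,-0.45,5.5,0,0,8.5,-0.45,5.5,0,0,8.5,-0.35,5.5,0,0,8.5,-0.35,5,0,0,8.5],
)

```text
time_s: 10.1
tool_pos: [503.2, 267.5, 211.6]
tool_rot: [1.0, -0.026, 0.001, -0.0]
ft_force: [0.5, -0.7, 0.4]
gripper_width: 0.998
grasp_force: 0.0
```

Request:
arm_command(
  series=[0,0,-4,0,8.5,0,0,-2,0,8.5,0,0,0,0,8.5,0,0,0,0,8.5],
)

```text
time_s: 10.6
tool_pos: [504.2, 265.6, 152.2]
tool_rot: [1.0, -0.027, 0.001, -0.0]
ft_force: [0.5, -0.1, 0.2]
gripper_width: 0.992
grasp_force: 0.0
```

```bash
python3 - <<'E'
from h import *
c=snap('wrist','w5')['color']; o=arm.get_obs(); print(o['tool_pos'])
m=(c.max(2)<45).astype(np.uint8)
n,l,s,cc=cv2.connectedComponentsWithStats(m)
for i in range(1,n):
    if s[i,4]>1000: print(s[i].tolist(),cc[i].round(1),ray('w5',*cc[i],100))
print(proj('w5',(504.8,266,100)))
E
```

```text
[504.27035413 265.68052925 152.39508695]
[270, 219, 81, 82, 5241] [310.2 259.5] [508.8 266.9 100. ]
[0, 311, 640, 169, 48975] [318.9 428.7] [400.8 267.7 100. ]
(np.float64(312.3), np.float64(266.6))
```

Request:
arm_command(
  series=[0.1,0,-4,0,8.5,0,0,-4,0,8.5,0,0,-0.6,0,8.5,0,0,0,0,8.5,0,0,0,0,4,0,0,0,0,4,0,0,0,0,4,0,0,0,0,4,0,0,0,0,4],
)

```text
time_s: 11.78
tool_pos: [505.2, 265.9, 65.7]
tool_rot: [1.0, -0.027, 0.001, -0.001]
ft_force: [0.2, -0.0, 6.8]
gripper_width: 0.505
grasp_force: 30.0
```

Request:
arm_command(
  series=[0,0,4,0,4,0,0,5,0,4,0.4,-3,4,0,4,0.6,-5.8,0,0,4,0.6,-5.8,0,0,4,0.6,-5.8,0,0,4,0.6,-5.8,0,0,4,0.6,-5.8,0,0,4,0.6,-5.8,0,0,4,0.6,-4,0,0,4],
)

```text
time_s: 13.02
tool_pos: [550.0, -155.0, 193.7]
tool_rot: [1.0, -0.027, -0.001, -0.0]
ft_force: [-0.1, 0.9, -1.0]
gripper_width: 0.508
grasp_force: 31.4
```

Request:
arm_command(
  series=[0,-2.5,0,0,4,0,-1,-1,0,4,0,0,-1,0,4,0,0,0,0,4,0,0,0,0,4],
)

```text
time_s: 13.65
tool_pos: [550.7, -186.5, 174.4]
tool_rot: [1.0, -0.026, 0.0, -0.0]
ft_force: [0.0, -0.2, -1.6]
gripper_width: 0.505
grasp_force: 31.4
```

```bash
python3 - <<'E'
from h import *
c=snap('wrist','w6')['color']; o=arm.get_obs(); print(o['tool_pos'])
m=(c.max(2)<45).astype(np.uint8)
n,l,s,cc=cv2.connectedComponentsWithStats(m)
for i in range(1,n):
    if s[i,4]>1000: print(s[i].tolist(),cc[i].round(1),ray('w6',*cc[i],105))
for p in ((589.6,-212.6,105),(587.1,-258.9,105),(546.8,-279.5,105)):print(proj('w6',p))
E
```

```text
[ 550.74801686 -186.71056474  174.73066428]
[317, 138, 197, 149, 14411] [424.6 202.6] [ 578.  -248.1  105. ]
[0, 275, 640, 205, 68298] [320.9 403.7] [ 450.4 -186.4  105. ]
(np.float64(358.1), np.float64(184.8))
(np.float64(445.5), np.float64(184.9))
(np.float64(479.0), np.float64(254.3))
```

Request:
arm_command(
  series=[0.05,-0.05,0,0,4,0,0,-0.6,0,4,0,0,-0.6,0,4,0,0,-0.6,0,4,0,0,0,0,4],
)

```text
time_s: 14.32
tool_pos: [550.6, -187.9, 155.4]
tool_rot: [1.0, -0.027, -0.001, -0.0]
ft_force: [0.3, -0.2, -1.7]
gripper_width: 0.51
grasp_force: 31.4
```

```bash
python3 - <<'E'
from h import *
c=snap('side','s7')['color']
cv2.imwrite('pics/s7c.png',cv2.resize(c[130:270,270:430],None,fx=4,fy=4,interpolation=cv2.INTER_CUBIC)); print(arm.get_obs()['ft_force'])
E
```

```text
[ 0.01809176 -0.83712125 -1.53644116]
```

View pics/s7c.png

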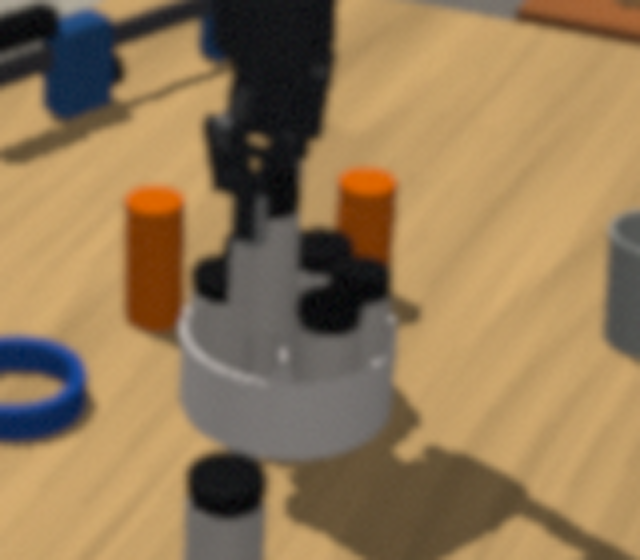

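The side crop shows short B (about 265,290) hanging upright in the front gap, inside the rim, with no contact force. I'll lower it.

Request:
arm_command(
  series=[0.04,0,-1.2,0,4,0,0,-1.2,0,4,0,0,-1.2,0,4,0,0,-0.6,0,4,0,0,0,0,4],
)

```text
time_s: 15.0
tool_pos: [551.1, -187.9, 113.6]
tool_rot: [1.0, -0.027, -0.001, -0.0]
ft_force: [0.1, -0.8, -1.5]
gripper_width: 0.506
grasp_force: 31.4
```

Request:
arm_command(
  series=[0,0,-1.2,0,4,0,0,-1.2,0,4,0,0,-0.8,0,4,0,0,-0.4,0,4,0,0,0,0,4],
)

```text
time_s: 15.62
tool_pos: [551.3, -187.9, 78.1]
tool_rot: [1.0, -0.027, -0.0, -0.0]
ft_force: [-0.0, -0.5, -0.9]
gripper_width: 0.51
grasp_force: 31.4
```

Request:
arm_command(
  series=[0,0,-0.4,0,4,0,0,-0.2,0,4,0,0,-0.1,0,4,0,0,0,0,4],
)

```text
time_s: 16.12
tool_pos: [551.4, -188.0, 71.3]
tool_rot: [1.0, -0.027, -0.0, 0.0]
ft_force: [1.1, -0.5, -1.9]
gripper_width: 0.509
grasp_force: 31.4
```

Request:
arm_command(
  series=[0,0,-0.15,0,4,0,0,0,0,4],
)

```text
time_s: 16.38
tool_pos: [551.8, -188.1, 70.7]
tool_rot: [1.0, -0.027, 0.001, 0.0]
ft_force: [-1.1, 0.4, 5.3]
gripper_width: 0.501
grasp_force: 31.7
```

Request:
arm_command(
  series=[0,0,0,0,5.5,0,0,0,0,6,0,0,0,0,6,0,0,2,0,6,0,0,4,0,6,0,0,5,0,8.5,0,0,4,0,8.5,0,0,0,0,8.5],
)

```text
time_s: 17.38
tool_pos: [552.7, -188.6, 224.2]
tool_rot: [1.0, -0.027, 0.004, 0.001]
ft_force: [-0.6, 0.0, -0.4]
gripper_width: 0.999
grasp_force: 0.0
```

```bash
python3 - <<'E'
from h import *
c=snap('wrist','w8')['color']; o=arm.get_obs(); print(o['tool_pos'])
cv2.imwrite('pics/w8c.png',cv2.resize(c[80:340,250:540],None,fx=2.2,fy=2.2))
E
```

```text
[ 551.93746157 -188.23640283  221.33424737]
```

View pics/w8c.png

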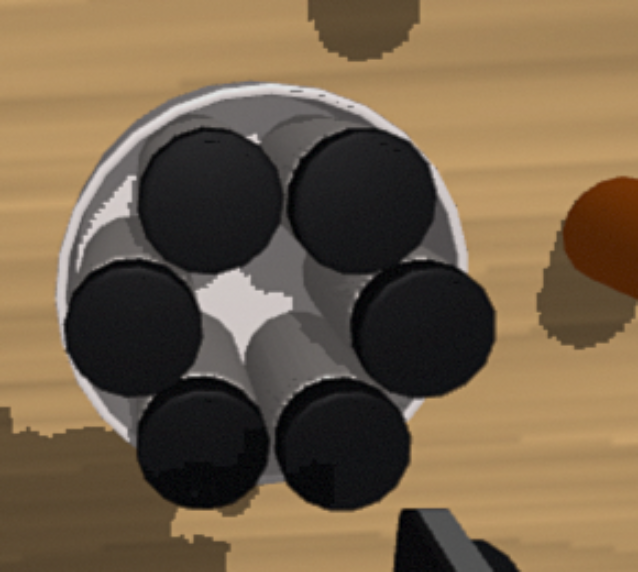

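All six shorts stand in the ring. In the crop, their caps are at (210,200), (362,202), (426,328), (345,447), (203,445) and (132,328). I'll check the middle gap.

```bash
python3 - <<'E'
from h import *
P=np.array([ray('w8',250+u/2.2,80+v/2.2,105)[:2] for u,v in((210,200),(362,202),(426,328),(345,447),(203,445),(132,328))])
bias=((P[5]-[551.5,-188])+(P[2]-[546.8,-279.5]))/2; print('bias',bias,P[5]-[551.5,-188],P[2]-[546.8,-279.5])
P-=bias
from scipy.optimize import minimize
f=lambda c:-min(np.hypot(*(P-c).T))
r=minimize(f,P.mean(0),method='Nelder-Mead'); print(P.round(1).tolist(),'centre',r.x,'gap',-r.fun,np.hypot(*(P-r.x).T).round(1),'mean',P.mean(0))
print(np.hypot(*(P-np.roll(P,1,0)).T).round(1))
E
```

```text
bias [3.05 1.4 ] [3.2 0.9] [2.9 1.9]
[[589.6, -213.7], [586.6, -258.5], [546.6, -279.0], [508.1, -254.7], [511.3, -209.1], [551.6, -188.5]] centre [ 549.19788691 -233.42264967] gap 44.98948578020314 [45.  45.  45.6 46.2 45.  45. ] mean [ 549.         -233.91666667]
[45.6 44.9 44.9 45.5 45.7 45.3]
```

Request:
arm_command(
  series=[-1.9,5.2,0,0,8.5,-1.9,5.2,0,0,8.5,-1.9,5.2,0,0,8.5,-1.9,5.2,0,0,8.5,-1.95,5.2,0,0,8.5,0,0,0,0,8.5,0,0,0,0,8.5],
)

```text
time_s: 18.3
tool_pos: [455.6, 71.8, 218.7]
tool_rot: [1.0, -0.026, -0.001, 0.0]
ft_force: [0.2, -0.1, 0.7]
gripper_width: 0.995
grasp_force: 0.0
```

```bash
python3 - <<'E'
from h import *
c=snap('wrist','w9')['color']; o=arm.get_obs(); print(o['tool_pos'])
m=(c.max(2)<45).astype(np.uint8)
n,l,s,cc=cv2.connectedComponentsWithStats(m)
for i in range(1,n):
    if s[i,4]>1000: print(s[i].tolist(),cc[i].round(1),ray('w9',*cc[i],160))
print(proj('w9',(456.4,71.6,160)))
E
```

```text
[455.8316294   71.32126064 218.81720083]
[272, 215, 80, 80, 4975] [311.4 254.7] [460.2  72.3 160. ]
[0, 311, 640, 169, 49008] [318.8 428.6] [345.6  73.9 160. ]
(np.float64(313.1), np.float64(261.4))
```

Request:
arm_command(
  series=[0.1,0,-4,0,8.5,0,0,-4,0,8.5,0,0,-2,0,8.5,0,0,0,0,8.5,0,0,0,0,4,0,0,0,0,4,0,0,0,0,4,0,0,0,0,4,0,0,0,0,4],
  squeeze=40,
)

```text
time_s: 19.48
tool_pos: [457.6, 72.1, 121.1]
tool_rot: [1.0, -0.027, 0.001, 0.0]
ft_force: [0.7, 0.2, 6.1]
gripper_width: 0.504
grasp_force: 41.2
```

Request:
arm_command(
  series=[0,0,4,0,4,0,0,5,0,4,0,0,4,0,4,1.5,-5,0,0,4,1.5,-5,0,0,4,1.5,-5,0,0,4,1.5,-5,0,0,4,1.5,-5,0,0,4,1.5,-4,0,0,4],
)

```text
time_s: 20.6
tool_pos: [546.8, -219.8, 248.7]
tool_rot: [1.0, -0.027, -0.001, -0.0]
ft_force: [0.7, 0.5, -2.2]
gripper_width: 0.509
grasp_force: 41.8
```

Request:
arm_command(
  series=[0.2,-1.5,0,0,4,0,0,-1,0,4,0,0,0,0,4,0,0,0,0,4],
)

```text
time_s: 21.1
tool_pos: [548.9, -231.7, 240.0]
tool_rot: [1.0, -0.026, 0.0, -0.0]
ft_force: [0.2, 0.2, -1.9]
gripper_width: 0.511
grasp_force: 42.0
```

```bash
python3 - <<'E'
from h import *
print(arm.get_obs()['tool_pos'])
c=snap('wrist','w10')['color']
t=arm.get_obs()['tool_pos']
k=np.array([t[0],t[1],t[2]-121.1+160]); th=np.linspace(0,6.28,200)
H=np.array([proj('w10',[k[0]+22*np.cos(a),k[1]+22*np.sin(a),k[2]]) for a in th]); print(H.min(0),H.max(0))
g=c.max(2); print('column 312 from 250:',g[250:480:4,312].tolist()); print('row 370:',g[370,200:430:4].tolist())
E
```

```text
[ 548.87708979 -231.71683063  240.01809604]
[241.3 315.2] [386.3 438. ]
column 312 from 250: [118, 119, 120, 119, 118, 118, 117, 117, 117, 118, 135, 243, 12, 15, 15, 16, 7, 46, 33, 13, 27, 27, 26, 27, 25, 25, 27, 14, 13, 18, 12, 13, 12, 11, 14, 13, 11, 14, 9, 15, 15, 10, 9, 13, 10, 12, 186, 187, 198, 14, 19, 18, 24, 14, 18, 17, 20, 16]
row 370: [25, 28, 27, 25, 23, 26, 23, 25, 17, 21, 17, 12, 14, 14, 15, 13, 12, 14, 13, 15, 13, 10, 19, 17, 11, 14, 9, 14, 12, 11, 16, 13, 15, 15, 14, 16, 15, 14, 18, 14, 14, 13, 14, 12, 12, 14, 20, 19, 19, 18, 22, 23, 23, 24, 29, 25, 25, 26]
```

Request:
arm_command(
  series=[0.03,-0.17,-0.5,0,4,0,0,-0.5,0,4,0,0,0,0,4,0,0,-0.3,0,4,0,0,-0.3,0,4,0,0,0,0,4],
)

```text
time_s: 21.9
tool_pos: [549.1, -234.7, 223.4]
tool_rot: [1.0, -0.027, -0.0, -0.0]
ft_force: [0.3, 0.1, -2.4]
gripper_width: 0.51
grasp_force: 42.0
```

Request:
arm_command(
  series=[0,0.1,0,0,4,0,0,-0.4,0,4,0,0,-0.4,0,4,0,0,0,0,4],
)

```text
time_s: 22.4
tool_pos: [549.0, -233.6, 215.1]
tool_rot: [1.0, -0.027, -0.001, -0.0]
ft_force: [-0.2, 1.0, -1.9]
gripper_width: 0.51
grasp_force: 42.0
```

No contact with the foot 10 mm below the caps. Continuing down.

Request:
arm_command(
  series=[0,0,-0.8,0,4,0,0,-0.8,0,4,0,0,-0.8,0,4,0,0,-0.8,0,4,0,0,0,0,4],
)

```text
time_s: 23.02
tool_pos: [548.8, -233.5, 182.7]
tool_rot: [1.0, -0.027, -0.001, -0.0]
ft_force: [0.6, 0.2, -2.4]
gripper_width: 0.502
grasp_force: 42.0
```

Request:
arm_command(
  series=[0,0,-0.9,0,4,0,0,-0.9,0,4,0,0,-0.9,0,4,0,0,-0.9,0,4,0,0,0,0,4],
)

```text
time_s: 23.65
tool_pos: [548.7, -233.5, 146.6]
tool_rot: [1.0, -0.027, -0.001, -0.0]
ft_force: [-0.3, 0.5, -2.7]
gripper_width: 0.504
grasp_force: 42.0
```

Request:
arm_command(
  series=[0,0,-0.8,0,4,0,0,-0.7,0,4,0,0,-0.3,0,4,0,0,-0.1,0,4,0,0,0,0,4],
)

```text
time_s: 24.28
tool_pos: [549.3, -233.7, 129.0]
tool_rot: [1.0, -0.027, 0.0, 0.0]
ft_force: [0.2, 0.5, -2.4]
gripper_width: 0.506
grasp_force: 42.0
```

Request:
arm_command(
  series=[0,0,-0.15,0,4,0,0,-0.15,0,4,0,0,0,0,4],
)

```text
time_s: 24.65
tool_pos: [549.4, -233.7, 126.1]
tool_rot: [1.0, -0.027, 0.0, 0.0]
ft_force: [-0.3, 0.8, -1.2]
gripper_width: 0.507
grasp_force: 42.3
```

Request:
arm_command(
  series=[0,0,-0.15,0,4,0,0,0,0,4],
)

```text
time_s: 24.9
tool_pos: [549.7, -233.8, 126.1]
tool_rot: [1.0, -0.027, 0.001, 0.0]
ft_force: [-2.1, 1.1, 6.5]
gripper_width: 0.505
grasp_force: 42.9
```

On the floor. Release, lift clear and retreat.

Request:
arm_command(
  series=[0,0,0,0,5.5,0,0,0,0,6.5,0,0,0,0,7,0,0,2,0,7,0,0,4,0,7,0,0,5,0,7,0,3,2,0,7,0,5.5,0,0,7,0,5.5,0,0,7,0,5.5,0,0,7],
)

```text
time_s: 26.15
tool_pos: [549.0, -37.1, 254.3]
tool_rot: [1.0, -0.027, 0.0, 0.0]
ft_force: [1.1, 0.2, 0.8]
gripper_width: 0.818
grasp_force: 0.0
```

Request:
arm_command(
  series=[0,5,0,0,7,0,5,0,0,7,0,0,0,0,7],
)

```text
time_s: 26.52
tool_pos: [548.9, 64.3, 254.2]
tool_rot: [1.0, -0.024, -0.0, -0.0]
ft_force: [-0.6, -0.3, 0.4]
gripper_width: 0.817
grasp_force: 0.0
```

```bash
python3 - <<'E'
from h import *
a=snap('top','t9')['color'];b=snap('side','s9')['color']
A=cv2.resize(a[170:290,340:500],(640,480),interpolation=cv2.INTER_CUBIC);B=cv2.resize(b[150:270,270:430],(640,480),interpolation=cv2.INTER_CUBIC)
cv2.imwrite('pics/f.png',cv2.resize(np.hstack([A,B]),(800,300)))
print(arm.get_obs()['tool_pos'],arm.get_obs()['time_s'])
E
```

```text
[549.15216338  61.35993304 254.17184293] 26.625
```

View pics/f.png

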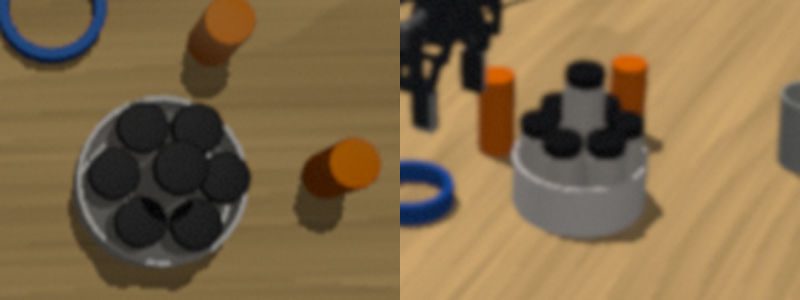

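The top view (left) shows six caps ringed around the tall one at about (183,168). The side view (right) shows the tall canister upright at (585,75), the bucket unmoved and the orange ones untouched. The job is complete, so I'm handing it in.

```bash
python3 -c "
from workcell import arm; print(arm.job_done())"
```

```text
the job is handed in; nothing more can be done
None
```

The job is handed in: all seven canisters stand in the bucket, six short ones in a ring round the tall one, after about 27 s of the 72 s allowed; the final pictures show the bucket in place, and I kept clear of the tape, hammer and cup (the judge's verdict was not reported back).

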